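# Slide the blue-capped sample into its reader until it clicks

## Task

Two vial readers stand on the bench, each with a sample shuttle on a slide. Push the shuttle that carries the blue-capped vial along its slide into its reader, past the spring catch until it clicks fully home and stays there, then let go. Leave the shuttle with the black-capped vial where it is.

Things in the scene. Friction and masses are not known exactly. Their poses are not given: they have to be found in the camera images.
- blue_shuttle (a joint): how far the blue-capped vial's shuttle has slid to its reader, m: 0 = right back, 0.100 = fully home at the end stop; starts at 0 to 0.03. Slides with about 1 N; from 0.092 to 0.097 a spring catch resists with up to about 6 N; just past that it snaps on to 0.100 and holds there (over 10 N to pull it out). Short of 0.097 it is not held.
- blue_handle (a point): handle of the shuttle with the BLUE-capped vial, the one to move: black upright post, 22 mm (along travel) x 16 mm (across). Point on its axis at z = 55 mm; post top z = 85 mm, clear to grip above z = 35 mm. x axis: level, along the travel towards the reader (home); y across, z up. The vial stands 75 mm ahead (+x), cap top z = 93 mm.
- black_handle (a point): handle of the other, identical shuttle, with the BLACK-capped vial, which must stay where it is: same post, same point and axes as the blue one.
- blue_station: fixed base of the blue-capped vial's reader: aluminium plate 280 x 90 x 10 mm, origin under its centre, x axis along the travel, towards the reader. Two low rails; grey shuttle, deck top z = 24 mm; at the +x end a white reader block (top z = 72 mm) whose fork arms (top z = 60 mm) take in the vial. The other reader looks the same.

How it is judged (in metres and radians):
At the end, for the whole second after the job is handed in: The blue-capped vial's shuttle is past its catch and at rest within 2.5 mm of its end stop, where the catch holds it (joint above 0.0975); the black-capped vial's shuttle is within 10 mm of where it stood (value of joint blue_shuttle above 0.0975 m and velocity of joint blue_shuttle below 0.01 m/s and distance of black_handle from where it was at the start of the episode below 0.01 m); the robot touches nothing.
It fails at once if the shuttle with the black-capped vial is pushed more than 10 mm (distance of black_handle from where it was at the start of the episode above 0.01 m).
It also fails if it takes over 26 s, if anything falls off the work surface, if the arm or the gripper's body presses on something with over 40 N, if the wrist force passes 120 N, or if a joint passes its speed limit or range.

## Robot

A 6-joint arm with a two-finger parallel gripper is mounted at the origin on a cart in front of the work surface, level with it; the furniture and walls round the work are solid. World frame = base frame: x ahead of the robot, y to its left, z up, the work surface at z = 0. Lengths are in mm, angles in rad, forces in N, time in s.
With the tool pointing down it reaches from about 300 to 775 mm from the base axis. Payload 14.6 kg.
Tool frame: the origin (TCP) lies at the very end of the fingers, on their centre line; the grasp point (between the pads) lies arm.tcp_to_grasp behind it (arm.tcp_to_grasp is the distance from the TCP to the grasp point, in mm); x points along the fingers, y is the direction in which the jaws open and shut, and the axes are right-handed (so a half turn about x gives the same grasp; the last joint's range is limited). The gripper opens to 85 mm and grips with 20 to 120 N. Pads are 22 mm wide; open, the fingers measure 114 mm over their backs; the gripper's body (76 mm by 85 mm) begins 54 mm behind the grasp point. The pads swing forward as they close: fully open they stand 13 mm farther back than shut.
Start: joints at [1.054, 0.3, 1.521, -0, 1.321, -0.067], TCP at [239.128, 495.285, 231.281] pointing down, gripper open.
Joint ranges: [-3.03, 3.03], [-0.79, 2.21], [0.23, 2.52], [-1.04, 4.18], [0, 3.07], [-2.55, 2.55]. Speed limits (rad/s): [2.22, 2.22, 2.57, 3.14, 3.14, 3.14].

## Interface

Orientations are given as a unit quaternion [w, x, y, z].
In Python, from bench import monitor, eyes, job, arm gives the robot as it stands.
- The arm moves only by the shell command python3 -m jog 'ROWS'. ROWS is JSON, a list of rows, each a list of 7 numbers: the shift along the tool's x, y, z in mm, then the turn, a rotation vector about the tool's x, y, z in degrees, then the opening, from 0 (shut) to 1 (fully open). In form: [[dx, dy, dz, rx, ry, rz, jaw], ...]. A call has 1 to 8 rows; each row shifts and turns the commanded pose from where the row before left it, along the tool's axes as they then stand; what a row does not reach is not made up. A row lasts 1/10 s, in which the tool goes at most 50 mm and 8.59 degrees, less where a joint would pass 70% of its speed; a pose out of reach is approached as far as the arm can. A call is refused whole if a number of a shift passes 50 or a number of a turn 8.59, either way. A call with a gripper value outside its range is refused whole. The fingers move at their own pace and stop on an object; the grip force is fixed at half the most. Time passes only in rows, so rows that do not move let the fingers close. It gives the time, the measured TCP pose, the force and the opening at its end, in the units of the state.
- monitor.observe(): the state, without advancing time (a new reading comes with each control period).
- eyes.camera(name): name is "scene" or "top"; returns a dict with "pixels" (384x512x3 uint8, red, green, blue), "camera_matrix" (3x3 intrinsics, pixels), "camera_from_world" (4x4, takes a point from world to camera coordinates). Camera axes: x right, y up, looking along -z (the intrinsics and any distortion apply to the point x, -y, -z); pixel columns grow to the right and rows downward; lengths in mm; the calibration is good to about 2 mm. A picture is of the moment at which its call begins. There is no depth.
- job.hand_in(): hands the job in, once; it reports no verdict.
The state is a dict: "time_s": time; "joints": joint angles; "qd": joint speeds; "joint_torque": joint torques, N m; "tool_pos": TCP position; "orientation": TCP orientation; "wrist_force": force on the tool from outside, world axes, zero at the start; "wrist_torque": the same for the moment, N m; "opening": finger opening in mm.
Only numpy, scipy, OpenCV 4.12 (cv2) and the standard library are available. Lean on these libraries where they do the work, as an engineer would, in place of code of your own. Each camera call takes 0.05 s, during which the arm holds its last target. There are 200 camera calls.

## Working session

There is one attempt and no reset: what is moved stays moved. The work goes in short steps, Python scripts to look and compute and a shell command to move; the robot and the scene stay as the last step left them, time stands still between calls to the robot, and variables do not carry over. Pictures are saved under pics/ and viewed, about 8 in all and at most 12, crops included, and the job is handed in when it is done.

```bash
mkdir -p pics; python3 - <<'E'
from bench import monitor, eyes, job, arm
import cv2,numpy as np
for n in("scene","top"):
    c=eyes.camera(n); cv2.imwrite(f"pics/{n}0.png",c["pixels"][:,:,::-1]); np.savez(f"pics/{n}0.npz",**{k:np.array(v) for k,v in c.items()})
    print(c["camera_matrix"],c["camera_from_world"],c.keys())
print(monitor.observe(),arm.tcp_to_grasp)
E
```

```text
[[366.65188086   0.         253.06701739]
 [  0.         366.65188086 198.27049724]
 [  0.           0.           1.        ]] [[ 6.95246111e-01 -7.18702587e-01 -9.97174952e-03 -3.82708955e+02]
 [ 3.53381010e-01  3.29701009e-01  8.75453658e-01 -2.48712789e+02]
 [-6.25903113e-01 -6.12179578e-01  4.83199190e-01 -5.38713160e+02]
 [ 0.00000000e+00  0.00000000e+00  0.00000000e+00  1.00000000e+00]] dict_keys(['pixels', 'camera_matrix', 'camera_from_world'])
[[407.12923343   0.         257.17417098]
 [  0.         407.12923343 186.54637166]
 [  0.           0.           1.        ]] [[ 1.26376545e-01 -9.91970476e-01 -4.85225817e-03 -7.05538153e+01]
 [ 9.64779333e-01  1.21771803e-01  2.33179046e-01 -5.28775728e+02]
 [-2.30715861e-01 -3.41497205e-02  9.72421713e-01 -7.88797448e+02]
 [ 0.00000000e+00  0.00000000e+00  0.00000000e+00  1.00000000e+00]] dict_keys(['pixels', 'camera_matrix', 'camera_from_world'])
{'time_s': 0.1, 'joints': array([ 1.05440308e+00,  3.00464033e-01,  1.52150850e+00,  2.00499612e-05,
        1.32071640e+00, -6.65863604e-02]), 'qd': array([ 0.00122613, -0.00227052, -0.0010063 , -0.00051885, -0.00095962,
       -0.00099792]), 'joint_torque': array([ 1.00031117e-03, -5.44373524e+01, -3.62370479e+01,  2.42518752e-05,
        3.06332149e-03, -6.79192595e-07]), 'tool_pos': array([239.02387337, 495.11453862, 230.75589718]), 'orientation': array([ 0.68918029,  0.15732588,  0.68941622, -0.15806442]), 'wrist_force': array([-0.11352272, -0.31346134, -0.53607844]), 'wrist_torque': array([-0.00154452,  0.01034333, -0.00725892]), 'opening': 85.07041007256811} 18.700000000000003
```

View pics/scene0.png

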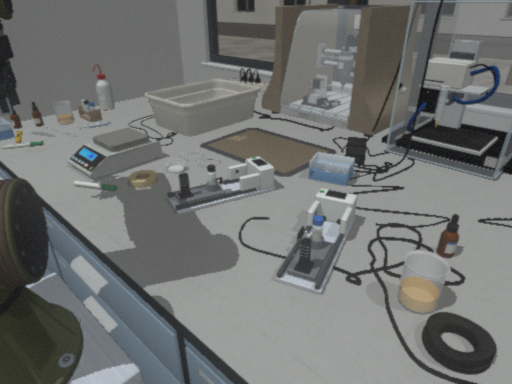

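View pics/top0.png

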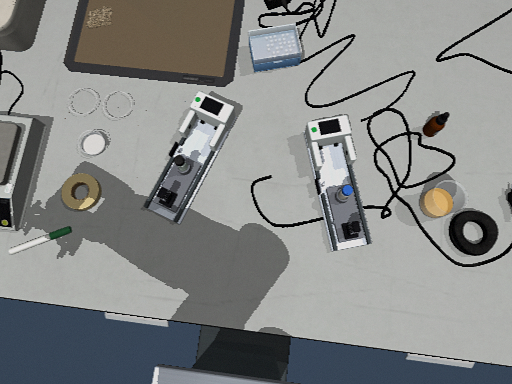

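The blue cap is at about (347,190) in top and (318,222) in scene. Its handle is near (351,228) in top, with the reader toward the image top. I'll zoom in and mask.

```bash
cat > h.py <<'E'
import numpy as np,cv2
def load(n): return dict(np.load(f"pics/{n}.npz"))
def ray(c,uv):
    K,T=c["camera_matrix"],c["camera_from_world"]; R,t=T[:3,:3],T[:3,3]
    d=np.linalg.inv(K)@[uv[0],uv[1],1]; d=R.T@(d*[1,-1,-1]); return -R.T@t,d
def on(c,uv,z):
    o,d=ray(c,uv); return o+d*(z-o[2])/d[2]
def proj(c,p):
    K,T=c["camera_matrix"],c["camera_from_world"]; q=(T[:3,:3]@p+T[:3,3])*[1,-1,-1]; q=K@q; return q[:2]/q[2]
def tri(c1,u1,c2,u2):
    (o1,d1),(o2,d2)=ray(c1,u1),ray(c2,u2); s=np.linalg.lstsq(np.c_[d1,-d2],o2-o1,rcond=None)[0]
    a,b=o1+s[0]*d1,o2+s[1]*d2; return (a+b)/2,np.linalg.norm(a-b)
def blue(c):
    h=cv2.cvtColor(c["pixels"],cv2.COLOR_RGB2HSV); m=cv2.inRange(h,(105,150,70),(125,255,255))
    n,l,s,ce=cv2.connectedComponentsWithStats(m); return [(s[i],ce[i]) for i in range(1,n) if s[i][4]>8]
E
python3 - <<'E'
from h import *
t,s=load("top0"),load("scene0")
for n,c in(("t",t),("s",s)): print(n,[(list(a),b.round(1)) for a,b in blue(c)])
a=cv2.resize(t["pixels"][105:255,290:385],None,fx=4,fy=4,interpolation=2)
b=cv2.resize(s["pixels"][180:290,270:365],None,fx=4,fy=4,interpolation=2)
o=np.zeros((600,780,3),np.uint8);o[:,:380]=a;o[:440,390:770]=b
cv2.imwrite("pics/z.png",o[:,:,::-1])
E
```

```text
t [([np.int32(342), np.int32(185), np.int32(11), np.int32(11), np.int32(89)], array([346.9, 189.9]))]
s [([np.int32(453), np.int32(67), np.int32(46), np.int32(36), np.int32(159)], array([483.7,  88.3])), ([np.int32(471), np.int32(68), np.int32(16), np.int32(6), np.int32(26)], array([477.9,  70.7])), ([np.int32(418), np.int32(103), np.int32(9), np.int32(10), np.int32(35)], array([421.5, 106.7])), ([np.int32(410), np.int32(115), np.int32(5), np.int32(8), np.int32(11)], array([411.7, 118.6])), ([np.int32(89), np.int32(154), np.int32(5), np.int32(4), np.int32(17)], array([ 91.1, 155.6]))]
```

View pics/z.png

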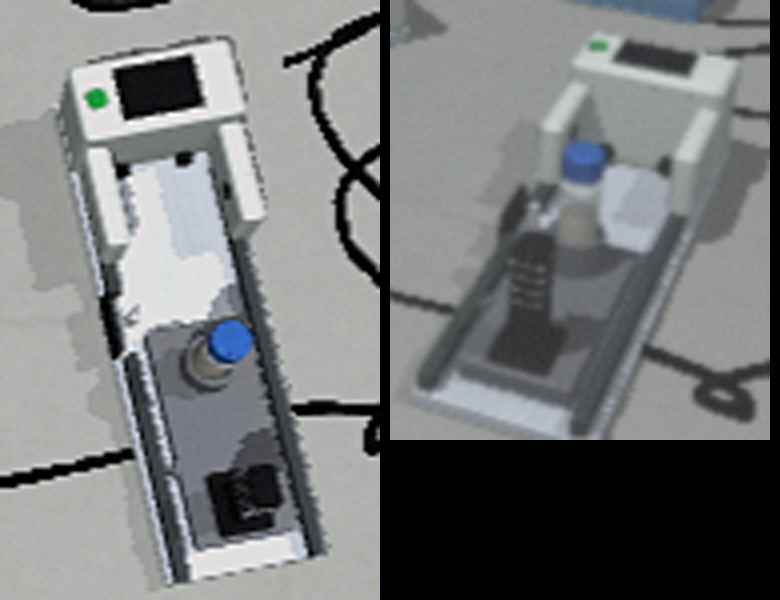

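```bash
python3 - <<'E'
from h import *
t,s=load("top0"),load("scene0")
T=lambda x,y:((x-.5)/4+290,(y-.5)/4+105); S=lambda x,y:((x-390)/4+270,y/4+180)
cap=on(t,T(230,341),93); print("cap",cap,tri(t,T(230,341),s,S(583,150)))
h=on(t,T(265,487),85); print("post",h,tri(t,T(265,487),s,S(532,240)))
for n,a,b,z in (("rrail",(318,548),(252,268),20),("lrail",(178,577),(122,345),20),("larm",(127,245),(107,150),60),("rarm",(264,222),(240,124),60),("readertop front",(83,140),(244,112),72),("capPost",(265,487),(230,341),89)):
    A,B=on(t,T(*a),z),on(t,T(*b),z); d=B-A; print(n,A.round(),B.round(),np.degrees(np.arctan2(d[1],d[0])).round(1),np.linalg.norm(d).round(1))
d=cap-h; print("cap-post",np.degrees(np.arctan2(d[1],d[0])),np.linalg.norm(d[:2]))
E
```

```text
cap [ 541.51662406 -185.06041053   93.        ] (array([ 542.47345819, -185.94539134,   91.75563094]), np.float64(1.732159253610605))
post [ 471.54070464 -209.38368108   85.        ] (array([ 471.53813555, -209.31856823,   86.18404979]), np.float64(0.5323305961218399))
rrail [ 453. -254.   20.] [ 603. -208.   20.] 17.0 156.6
lrail [ 429. -181.   20.] [ 551. -141.   20.] 18.5 128.5
larm [ 595. -133.   60.] [ 647. -118.   60.] 16.6 53.9
rarm [ 617. -204.   60.] [ 671. -188.   60.] 17.3 56.1
readertop front [ 646. -104.   72.] [ 673. -187.   72.] -72.5 87.6
capPost [ 471. -209.   89.] [ 543. -186.   89.] 17.6 75.2
cap-post 19.167189147495986 74.08272935306664
```

```bash
cat > d.py <<'E'
from bench import monitor
from scipy.spatial.transform import Rotation as R
import numpy as np
yaw=np.radians(17.5); ex=np.array([np.cos(yaw),np.sin(yaw),0]); ey=np.array([-ex[1],ex[0],0]); H=np.array([471.5,-209.,55])
def st(o=None):
    o=o or monitor.observe(); q=o["orientation"]; return o,R.from_quat([*q[1:],q[0]])
def rel(p): d=p-H; return np.array([d@ex,d@ey,p[2]])
def toward(sx,sy,z):
    o,r=st(); tgt=H+sx*ex+sy*ey; tgt[2]=z
    g=[R.from_matrix(np.c_[[0,0,-1],s*np.cross(-np.array([0,0,-1.]),s*ex)*s,s*ex]) if 0 else R.from_matrix(np.c_[[0,0,-1.],np.cross(s*ex,[0,0,-1.]),s*ex]) for s in(1,-1)]
    for k in g: print("turn deg",np.degrees((r.inv()*k).as_rotvec()).round(2),"shift after turn",k.inv().apply(tgt-o["tool_pos"]).round(1))
    print("shift now",r.inv().apply(tgt-o["tool_pos"]).round(1),"rel",rel(o["tool_pos"]).round(1),"F",o["wrist_force"].round(1),o["time_s"],o["joints"].round(2),o["opening"])
E
python3 -c "
from d import *
toward(-42,0,231)"
```

```text
turn deg [-4.327e+01 -3.000e-02  6.000e-02] shift after turn [-2.000e-01 -7.414e+02 -3.200e+01]
turn deg [1.3673e+02 7.0000e-02 4.0000e-02] shift after turn [-2.000e-01  7.414e+02  3.200e+01]
shift now [ 3.000e-01 -5.618e+02  4.849e+02] rel [-10.  741.4 230.8] F [-0.1 -0.3 -0.5] 0.1 [ 1.05  0.3   1.52  0.    1.32 -0.07] 85.07041007256811
```

```bash
for i in 1 2; do :; done; python3 -m jog '[[0,-37,32,0,0,0,0],[0,-37,32,0,0,0,0],[0,-37,32,0,0,0,0],[0,-37,32,0,0,0,0],[0,-37,32,0,0,0,0],[0,-37,32,0,0,0,0],[0,-37,32,0,0,0,0],[0,-37,32,0,0,0,0]]'
python3 -m jog '[[0,-37,32,0,0,0,0],[0,-37,32,0,0,0,0],[0,-37,32,0,0,0,0],[0,-37,32,0,0,0,0],[0,-37,32,0,0,0,0],[0,-37,32,0,0,0,0],[0,-37,32,0,0,0,0],[0,0,0,0,0,0,0]]'
python3 -m jog '[[0,0,0,8.55,0,0,0],[0,0,0,8.55,0,0,0],[0,0,0,8.55,0,0,0],[0,0,0,8.55,0,0,0],[0,0,0,8.55,0,0,0],[0,0,0,8.55,0,0,0],[0,0,0,8.55,0,0,0],[0,0,0,8.55,0,0,0]]'
python3 -m jog '[[0,0,0,8.55,0,0,0],[0,0,0,8.55,0,0,0],[0,0,0,8.55,0,0,0],[0,0,0,8.55,0,0,0],[0,0,0,8.55,0,0,0],[0,0,0,8.55,0,0,0],[0,0,0,8.55,0,0,0],[0,0,0,8.55,0,0,0]]'
python3 -c "
from d import *
toward(-42,0,231)"
```

```text
time_s: 0.9
tool_pos: [340.8, 115.6, 231.3]
orientation: [0.689, 0.158, 0.689, -0.157]
wrist_force: [0.6, 0.1, 0.5]
opening: 0.2
time_s: 1.7
tool_pos: [430.3, -217.3, 230.3]
orientation: [0.689, 0.159, 0.689, -0.159]
wrist_force: [-0.1, 0.2, -0.6]
opening: -0.0
time_s: 2.5
tool_pos: [429.9, -212.7, 231.1]
orientation: [-0.48, -0.519, -0.48, 0.519]
wrist_force: [-0.4, 0.2, -0.1]
opening: 0.2
time_s: 3.3
tool_pos: [429.9, -212.8, 231.1]
orientation: [-0.105, -0.699, -0.105, 0.699]
wrist_force: [0.2, 1.5, 0.0]
opening: -0.1
turn deg [ 1.7959e+02  4.0000e-02 -3.0000e-02] shift after turn [ 0.1 -8.9 -1.2]
turn deg [-0.41  0.02  0.02] shift after turn [0.1 8.9 1.2]
shift now [0.1 8.9 1.2] rel [-40.8   8.9 231.1] F [0.2 1.5 0. ] 3.3 [-0.54  0.14  1.71  0.    1.29  0.74] -0.076940236609815
```

```bash
python3 -m jog '[[0,9,6,0,0,0,0],[40,0,0,0,0,0,0],[40,0,0,0,0,0,0],[40,0,0,0,0,0,0],[0,0,0,0,0,0,0],[0,0,0,0,0,0,0]]'
python3 - <<'E'
from d import *; from h import *; from bench import eyes
toward(-45,0,45)
t,s=eyes.camera("top"),eyes.camera("scene")
a=cv2.resize(t["pixels"][105:255,290:385],None,fx=4,fy=4,interpolation=2)
b=cv2.resize(s["pixels"][150:300,260:360],None,fx=4,fy=4,interpolation=2)
o=np.zeros((600,790,3),np.uint8);o[:,:380]=a;o[:,390:790]=b
cv2.imwrite("pics/z2.png",o[:,:,::-1])
E
```

```text
time_s: 3.9
tool_pos: [427.1, -224.0, 112.2]
orientation: [-0.108, -0.699, -0.108, 0.699]
wrist_force: [1.2, 0.5, 0.7]
opening: 0.1
turn deg [-1.7992e+02 -2.0000e-02  2.0000e-02] shift after turn [67.2  1.   1.8]
turn deg [0.08 0.01 0.02] shift after turn [67.2 -1.  -1.8]
shift now [67.2 -0.9 -1.8] rel [-46.8  -1.  112.2] F [1.2 0.5 0.7] 3.9 [-0.56  0.29  1.83 -0.    1.02  0.71] 0.12942652508307007
```

View pics/z2.png

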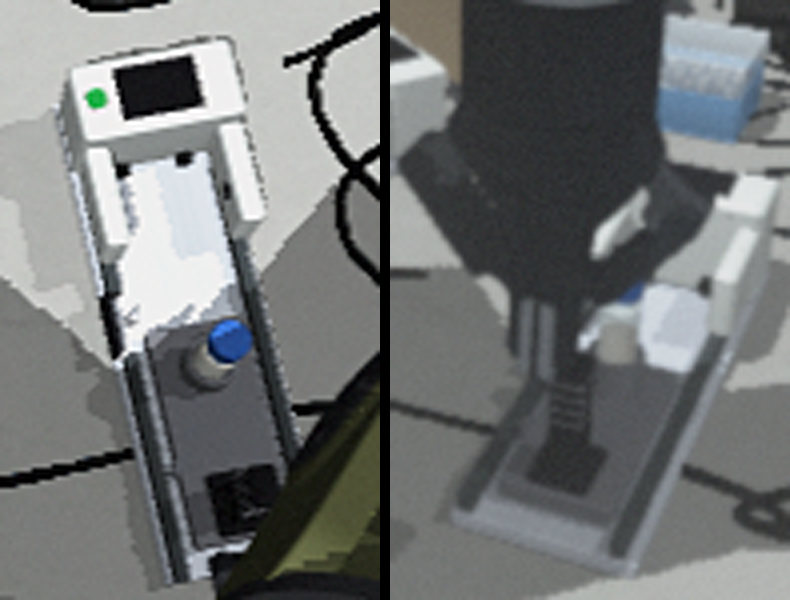

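The tool is lined up behind the post, with the cap at (230,341) in the left crop and unmoved. Next I'll go down and advance.

```bash
python3 -m jog '[[34,-1,0,0,0,0,0],[33,0,0,0,0,0,0],[0,0,0,0,0,0,0],[0,0,-6,0,0,0,0],[0,0,-6,0,0,0,0],[0,0,-6,0,0,0,0],[0,0,-6,0,0,0,0],[0,0,0,0,0,0,0]]'; python3 -m jog '[[0,0,-8,0,0,0,0],[0,0,-8,0,0,0,0],[0,0,-8,0,0,0,0],[0,0,-8,0,0,0,0],[0,0,-8,0,0,0,0],[0,0,0,0,0,0,0],[0,0,0,0,0,0,0]]'
python3 - <<'E'
from d import *; from h import *; from bench import eyes
toward(50,0,45)
t=eyes.camera("top"); b=[x[1] for x in blue(t)]; print(b); print([rel(on(t,x,93))for x in b])
t0=load("top0");print([rel(on(t0,x[1],93)) for x in blue(t0)])
E
```

```text
time_s: 4.8
tool_pos: [450.6, -215.3, 44.9]
orientation: [0.108, 0.699, 0.107, -0.699]
wrist_force: [0.4, 0.0, -0.0]
opening: -0.1
time_s: 5.5
tool_pos: [487.9, -203.4, 44.2]
orientation: [-0.107, -0.699, -0.107, 0.699]
wrist_force: [-0.0, -0.9, -0.3]
opening: -0.1
turn deg [179.95   0.    -0.  ] shift after turn [-0.8 -0.5 32.7]
turn deg [-0.05  0.    0.  ] shift after turn [ -0.8   0.5 -32.7]
shift now [ -0.8   0.4 -32.7] rel [17.3  0.5 44.2] F [-0.  -0.9 -0.3] 5.5 [-0.46  0.49  1.74  0.    0.91  0.8 ] -0.09834122271981288
[array([342.20253165, 170.02531646])]
[array([116.68458151,   2.52786493,  93.        ])]
[array([74.6486896 ,  2.62147861, 93.        ])]
```

The shuttle follows: the cap has moved 42 mm. I'll keep going, with finer steps near the catch.

```bash
python3 -m jog '[[0,0,-8,0,0,0,0],[0,0,-8,0,0,0,0],[0,0,-4,0,0,0,0],[0,0,-2,0,0,0,0],[0,0,-2,0,0,0,0],[0,0,-2,0,0,0,0],[0,0,0,0,0,0,0]]'
for i in 1; do python3 -m jog '[[0,0,-2,0,0,0,0],[0,0,-2,0,0,0,0],[0,0,0,0,0,0,0]]'; python3 -m jog '[[0,0,-2,0,0,0,0],[0,0,-2,0,0,0,0],[0,0,0,0,0,0,0]]';  done
cat > chk.py <<'E'
from d import *; from h import *; from bench import eyes
toward(50,0,45)
t=eyes.camera("top"); print([rel(on(t,x[1],93))for x in blue(t)])
o=cv2.resize(t["pixels"][60:255,110:385],None,fx=2.9,fy=2.9,interpolation=2)
import sys; cv2.imwrite(f"pics/{sys.argv[1]}.png",o[:,:,::-1])
E
python3 chk.py c1
```

```text
time_s: 6.25
tool_pos: [512.8, -195.6, 44.3]
orientation: [0.107, 0.699, 0.107, -0.699]
wrist_force: [0.3, 0.2, 0.3]
opening: -0.2
time_s: 6.55
tool_pos: [516.7, -194.4, 44.3]
orientation: [0.107, 0.699, 0.107, -0.699]
wrist_force: [-0.3, -0.2, -0.7]
opening: 0.2
time_s: 6.85
tool_pos: [520.5, -193.2, 44.3]
orientation: [0.107, 0.699, 0.107, -0.699]
wrist_force: [0.3, 0.1, -0.2]
opening: -0.2
turn deg [ 1.7994e+02 -1.0000e-02  1.0000e-02] shift after turn [-0.7 -0.3 -1.5]
turn deg [-0.06 -0.01 -0.01] shift after turn [-0.7  0.3  1.5]
shift now [-0.7  0.3  1.5] rel [51.5  0.3 44.3] F [ 0.3  0.1 -0.2] 6.85 [-0.42  0.54  1.67  0.    0.94  0.85] -0.18824127216964645
[array([147.8631695 ,   3.31319282,  93.        ])]
```

View pics/c1.png

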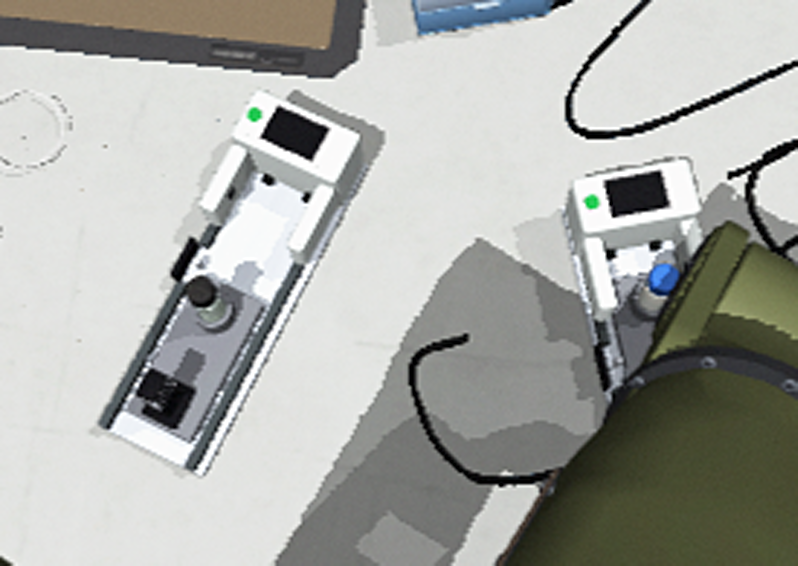

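The cap, at (663,278) in the crop, is now between the forks after 73 mm of travel. The black shuttle hasn't moved. I'll push on in small calls and watch the force.

```bash
python3 -m jog '[[0,0,-2,0,0,0,0],[0,0,-2,0,0,0,0]]'; python3 -m jog '[[0,0,-2,0,0,0,0],[0,0,-2,0,0,0,0]]'; python3 -m jog '[[0,0,-2,0,0,0,0],[0,0,-1,0,0,0,0]]'; python3 -m jog '[[0,0,-1,0,0,0,0],[0,0,-1,0,0,0,0]]';python3 -c "
from d import *
toward(50,0,45)"
```

```text
time_s: 7.1
tool_pos: [524.2, -192.0, 44.3]
orientation: [-0.107, -0.699, -0.107, 0.699]
wrist_force: [-0.6, 0.5, -0.8]
opening: 0.1
time_s: 7.3
tool_pos: [528.0, -190.8, 44.3]
orientation: [-0.107, -0.699, -0.107, 0.699]
wrist_force: [-0.0, -0.2, 0.2]
opening: 0.1
time_s: 7.5
tool_pos: [530.6, -190.0, 44.2]
orientation: [-0.107, -0.699, -0.107, 0.699]
wrist_force: [-6.0, -2.1, 1.1]
opening: 0.0
time_s: 7.7
tool_pos: [532.2, -189.5, 44.2]
orientation: [-0.107, -0.699, -0.107, 0.699]
wrist_force: [-5.8, -1.7, 2.4]
opening: 0.0
turn deg [ 1.7992e+02  4.0000e-02 -1.0000e-01] shift after turn [ -0.8  -0.3 -13.8]
turn deg [-0.08  0.06  0.03] shift after turn [-0.8  0.3 13.8]
shift now [-0.8  0.4 13.8] rel [63.8  0.3 44.2] F [-5.8 -1.7  2.4] 7.7 [-0.41  0.55  1.64 -0.    0.95  0.86] 0.001944606900819578
```

The catch is reached at about 6 N. I'll continue in 1 mm steps.

```bash
for x in 1; do python3 -m jog '[[0,0,-1,0,0,0,0]]'; python3 -m jog '[[0,0,-1,0,0,0,0]]'; python3 -m jog '[[0,0,-1,0,0,0,0]]';  python3 -m jog '[[0,0,-1,0,0,0,0]]'; done | grep -E "pos|force"; python3 chk.py c2
```

```text
tool_pos: [533.4, -189.2, 44.2]
wrist_force: [-2.8, -0.2, 0.5]
tool_pos: [534.6, -188.8, 44.3]
wrist_force: [-1.3, 0.7, -0.4]
tool_pos: [535.8, -188.4, 44.3]
wrist_force: [-0.0, -0.4, 0.5]
tool_pos: [536.6, -188.2, 44.3]
wrist_force: [-7.8, -3.2, 2.1]
turn deg [ 1.7994e+02 -1.0000e-02 -0.0000e+00] shift after turn [ -0.7  -0.3 -18.3]
turn deg [-0.06  0.   -0.01] shift after turn [-0.7  0.3 18.3]
shift now [-0.7  0.3 18.3] rel [68.3  0.3 44.3] F [-7.8 -3.2  2.1] 8.1 [-0.4   0.56  1.63 -0.    0.96  0.86] 0.28042260069071306
[array([164.82501959,   5.0442477 ,  93.        ])]
```

```bash
python3 -m jog '[[0,0,-1,0,0,0,0],[0,0,0,0,0,0,0]]'; python3 -m jog '[[0,0,10,0,0,0,0],[0,0,15,0,0,0,0],[0,0,10,0,0,0,0],[-45,0,0,0,0,0,0],[-45,0,0,0,0,0,0],[-45,0,0,0,0,0,0],[-45,0,0,0,0,0,0],[0,0,0,0,0,0,0]]'; python3 -m jog '[[0,0,50,0,0,0,0],[0,0,50,0,0,0,0],[0,0,40,0,0,0,0],[0,0,0,0,0,0,0],[0,0,0,0,0,0,0]]'; python3 chk.py c3
```

```text
time_s: 8.35
tool_pos: [536.6, -188.1, 44.2]
orientation: [-0.107, -0.698, -0.107, 0.7]
wrist_force: [-11.3, -2.7, 5.2]
opening: 0.0
time_s: 9.15
tool_pos: [505.6, -199.2, 230.6]
orientation: [0.109, 0.702, 0.105, -0.696]
wrist_force: [-0.1, -0.1, -0.4]
opening: 0.1
time_s: 9.65
tool_pos: [370.2, -240.6, 224.4]
orientation: [0.107, 0.699, 0.106, -0.699]
wrist_force: [0.7, -0.2, -0.3]
opening: 0.5
turn deg [ 1.7984e+02 -7.0000e-02  7.0000e-02] shift after turn [179.4  -0.3 156.1]
turn deg [-0.16 -0.05 -0.05] shift after turn [ 179.4    0.3 -156.1]
shift now [ 179.6   -0.3 -156. ] rel [-106.1    0.3  224.4] F [ 0.7 -0.2 -0.3] 9.65 [-0.66  0.06  1.82  0.    1.26  0.61] 0.5127555996151135
[array([163.84927262,   3.64574256,  93.        ])]
```

View pics/c3.png

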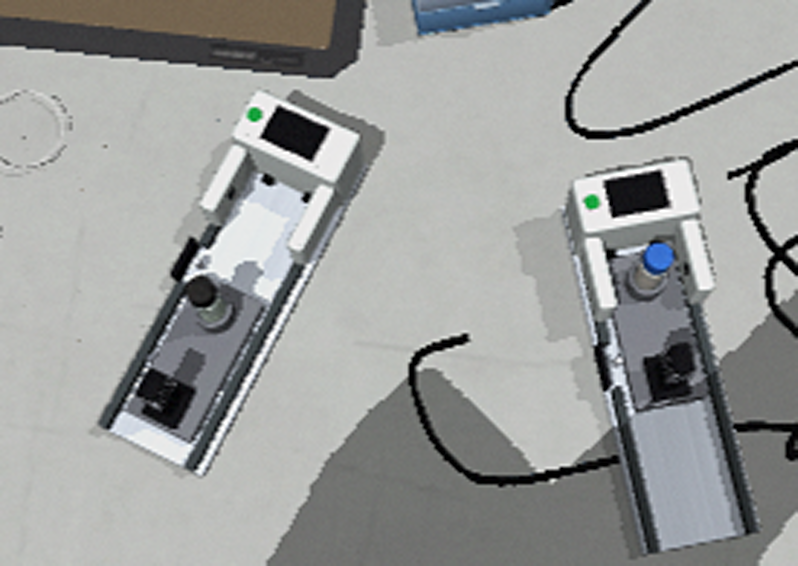

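```bash
python3 -c "
from bench import job
print(job.hand_in())"
```

```text
the job is handed in; nothing more can be done
None
```

I pushed the blue-capped shuttle into its reader with the shut fingers behind its post, then backed the arm off and up. I handed the job in at about 9.7 s of robot time, and no verdict was reported.

- **Catch and stop:** the push force rose to about 6 N at the catch and fell to about 0 N as it snapped through. It then rose to about 11 N with no further travel, which fits the end stop.
- **After letting go:** the cap stands about 89 mm along the slide from where it started. An earlier reading with the fingers still pressing gave about 90 mm; that 1 mm gap is within the camera's accuracy of about 2 mm. The cameras can't confirm the 2.5 mm limit, so that rests on the force readings.
- **Black shuttle and arm:** the black-capped shuttle looks unmoved in the pictures taken during and after the push; I did not measure it. The arm touches nothing, and the wrist force is about 0 N.

No check failed.

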